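# Reset the saw's indexed length stop one hole longer and feed the batten up to it

### The arm

A 6-joint arm with a two-finger parallel gripper is mounted at the origin on the work surface. World frame = base frame: x ahead of the robot, y to its left, z up, the work surface at z = 0. Lengths are in m, angles in rad, forces in N, time in s.
With the tool pointing down it reaches from about 0.225 to 0.875 m from the base axis. Payload 3.4 kg.
Tool frame: the origin (TCP) lies at the very end of the fingers, on their centre line; the grasp point (between the pads) lies manip.hold_point_z behind it (manip.hold_point_z is the distance from the TCP to the grasp point, in m); x points along the fingers, y is the direction in which the jaws open and shut, and the axes are right-handed (so a half turn about x gives the same grasp; the last joint's range is limited). The gripper opens to 85 mm and grips with 20 to 120 N. Pads are 22 mm wide; open, the fingers measure 114 mm over their backs; the gripper's body (76 mm by 85 mm) begins 54 mm behind the grasp point. The pads swing forward as they close: fully open they stand 13 mm farther back than shut.
Start: joints at [1.173, 0.276, 1.505, -0, 1.361, -0.121], TCP at [0.157, 0.553, 0.231] pointing down, gripper open.
Joint ranges: [-2.89, 2.89], [-0.75, 2.08], [0.22, 2.7], [-1.18, 4.32], [0.11, 2.71], [-2.7, 2.7]. Speed limits (rad/s): [2.57, 2.57, 3.14, 3.14, 3.14, 3.14].

### API

Orientations are given as a unit quaternion [w, x, y, z].
In Python, from rig import manip gives the robot as it stands.
- The arm moves only by the tool step_arm, never from a script. Its argument "targets" is a list of rows, each a list of 2 entries, a list of its own where there are three numbers: the shift along the tool's x, y, z in mm, then the turn about the tool's x in degrees. A call has 1 to 20 rows; each row is the pose to reach, as a shift and turn from the pose commanded when the call began, along the tool's axes at that moment; what a row does not reach only later rows make up. A row lasts 1/10 s, in which the tool goes at most 50 mm and 8.59 degrees, less where a joint would pass 70% of its speed; a pose out of reach is approached as far as the arm can. A call with a gripper value outside its range is refused whole. "grip" is the closure, from 0 (fully open) to 1 (shut), set as the call begins (left out, the last holds). The fingers move at their own pace and stop on an object; "grip_force" is the grip in N (left out, the last holds). Time passes only in rows, so rows that repeat a pose let the fingers close. It gives the time, the measured TCP pose, the force and the opening at its end, in the units of the state.
- manip.get_state(): the state, without advancing time (a new reading comes with each control period).
- manip.get_image(name): name is "side" or "top"; returns a dict with "image" (480x640x3 uint8, red, green, blue), "fx", "fy", "cx", "cy" (pixels), "pose" (4x4, takes a point from camera to world coordinates). Camera axes: x right, y down, z forward; pixel columns grow to the right and rows downward; lengths in m; the calibration is good to about 2 mm. A picture is of the moment at which its call begins. There is no depth.
- manip.sign_off(): hands the job in, once; it reports no verdict.
Trained networks look in a picture, given as the dict that the camera call returned (one of the last four; its "shot" number tells which), for a name from the list of things; names that differ only in an ending like _2 or _b are one class to them, and where a whole thing is asked for, a point or a joint stands for the part that bears it (a point fixed in the world has none). Each returns a list of dicts, best first, with "confidence" (0 to 1); they miss things now and then, are a little off and sometimes report something else, mostly with a low value. They report only what shows in the picture. A call takes as long as a camera call.
- manip.search_frame(picture, thing): "xyz" ([x, y, z] in m, in world coordinates, good to about 4 mm: the middle of the surface that is visible of it).
- manip.regions_of(picture, thing): "region" (480x640 bool, what is visible of it).
The state is a dict: "clock": time; "qpos": joint angles; "qd": joint speeds; "effort": joint torques, N m; "position": TCP position; "ee_rot": TCP orientation; "contact_force": force on the tool from outside, world axes, zero at the start; "moment": the same for the moment, N m; "width": finger opening in m.
Only numpy, scipy, OpenCV 4.12 (cv2) and the standard library are available. Lean on these libraries where they do the work, as an engineer would, in place of code of your own. Each camera call takes 0.05 s, during which the arm holds its last target.

### The job

Set the little cut-off saw up for the next piece, one index hole longer: pull the knob of the length stop, shift the stop along the fence to the very next hole away from the blade and let the knob drop home, so the stop is locked. Clear the loose offcut off the saw table into the catch tray, then push the batten forward along the fence until its end butts squarely against the stop. Leave it all let go, and do not disturb the spray can, glue bottle, tape roll or screwdriver.

Things in the scene. Friction and masses are not known exactly. Their poses are not given: they have to be found in the camera images.
- station: Bench cut-off saw with table, fence and tray, bolted down. Origin on the bench top (z=0) where blade plane and fence face meet; y along the fence, + to the outfeed side (blade to stop), x + from the fence face to the saw's motor, z up. Fence: aluminium, x 0 to 26 mm, 25 mm high over the table (top 55 over the bench); a row of index holes 25 mm apart in its top on the outfeed side.
- table_edge (a point): On the table's top, at its front edge and the blade plane. The aluminium table reaches 100 mm from here along the station's +x (70 mm of it in front of the fence), 260 mm along -y, 270 mm along +y; its flat top is 30 mm over the bench. The outfeed half (+y) has an open front, without guide or lip.
- guide (a point): Middle of the top of the front guide, a straight steel strip on the feed side of the table: 8 mm wide, 8 mm high over the table, 202 mm long along y, ending 8 mm before the blade plane. Its inner side is 42 mm from the fence face, so the batten runs between them with 2 mm play.
- saw_arm (a point): Hub of the blade on the saw arm, which is parked up and does not move. The head (guard and blade) reaches 60 mm round this point along station x and z, its handle 100 mm above it, all within 20 mm of the blade plane. Hinge and motor (within 50 mm of the blade plane) lie over 100 mm behind the fence face, on a cast base 130 mm wide and 28 mm high behind the table.
- stop (a joint): Slide of the length stop along the fence, m, + along the station's y (away from the blade). 0 = the hole it starts in; the next hole is at +0.025, others every 0.025 (range -0.102 to 0.078). Locked while the plunger's pin is in a hole; with the pin pulled it slides with about 2 N of friction.
- plunger (a joint): Lift of the spring index plunger, m, + up. 0 = pin fully home in a hole; 0.009 = pin resting on the fence top between holes; 0.012 = end of travel. The spring pulls it down with 5.6 N at 0, 9.8 N at 0.012. The 8 mm pin has a round end, the holes are 9 mm: let go within about 2 mm of a hole it drops in by itself.
- knob (a point): The plunger's black knob: upright, round, 25 mm across over its upper 12 mm, a 17 mm neck for 10 mm below that. This point is on its axis, 6 mm under its top; with the pin home it is 102 mm over the bench (top 108, underside 86). The stop's saddle below (44 x 50 mm) tops out at 76, a 17 mm collar on it at 85 mm over the bench. Moves with stop and plunger.
- stop_face (a point): On the length stop's working face: a steel plate 8 mm thick hanging in front of the fence, 3 to 46 mm above the table, from the fence face to 57 mm before it, facing the blade (station -y). The point is 21 mm before the fence face, 10 mm above the table, at first 130 mm from the blade plane; the knob's axis is 25 mm further along +y, 34 mm along +x.
- batten: Loose spruce batten 40 (x) x 240 (y) x 20 (z) mm lying on the feed side between fence and guide. Origin at the centre of its underside (30 mm over the bench), y along its length, + towards the stop. 60 to 140 g.
- batten_front (a point): Middle of the batten's front end face: 120 mm along +y from its centre, 10 mm above its underside.
- batten_rear (a point): Middle of the batten's rear end face: 120 mm along -y from its centre, 10 mm above its underside. Nothing stands behind it.
- offcut: Loose offcut of the same batten, 40 (x) x 50 (y) x 20 (z) mm, lying askew on the outfeed table between blade and stop, in the batten's way. Origin at the centre of its underside. 17 to 35 g.
- tray_middle (a point): Middle of the inner floor of the grey plastic catch tray at the table's front edge on the outfeed side: 74 (station x) x 154 (y) mm inside, floor 3 mm and rim 22 mm over the bench (8 mm below the table top). Fixed.
- spray_can: Bystander: black spray can, 44 mm across, 130 mm tall, upright on the bench; origin at the centre of its underside. It, the glue bottle and the tape roll swap places.
- glue_bottle: Bystander: white glue bottle, 32 mm across, 80 mm tall, upright on the bench; origin at the centre of its underside.
- tape_roll: Bystander: roll of tape lying flat on the bench, 94 mm outside and 68 mm inside diameter, 25 mm high; origin at the centre of its underside.
- screwdriver: Bystander: screwdriver 150 mm long, 26 mm thick, lying on the bench behind the fence on the outfeed side; origin on the bench under its middle, x along its length.

How it is judged:
On the way, in this order (a step that is already met when the one before it is completed fails the run):
1. the plunger is pulled until its pin is clear of the fence (value of joint plunger above 0.0085 m), for 0.1 s.
2. the stop stands one hole further from the blade with the pin dropped home (value of joint stop between 0.0235 and 0.0265 m and value of joint plunger below 0.0015 m), for 0.2 s.
3. the batten's front end butts against the stop (y of batten_front in the frame of stop_face above -0.002 m), for 0.1 s.
At the end, for the whole second after the job is handed in: The stop is locked one hole (25 mm, within 1.5 mm) further from the blade with the pin home (within 1.5 mm); the batten lies flat on the table along the fence (within 3 degrees) with its front end within 2 mm of the stop face; the offcut lies in the catch tray; everything is let go and at rest (all of step 2 and y of batten_front in the frame of stop_face between -0.002 and 0.003 m and x of batten_front in the frame of stop_face between -0.008 and 0.008 m and angle between the y axis of batten and the y axis of station, either way round below 0.05 rad and height (world z) of batten below 0.033 m and angle between batten's own z axis and vertical below 0.05 rad and x of offcut in the frame of tray_middle between -0.037 and 0.037 m and y of offcut in the frame of tray_middle between -0.077 and 0.077 m and height (world z) of offcut below 0.03 m and linear speed of each of offcut, batten below 0.01 m/s); the robot touches nothing.
It fails at once if a bystander is shifted by more than 20 mm or knocked over (distance of any of spray_can, glue_bottle, tape_roll, screwdriver from where it was at the start of the episode above 0.02 m or angle between any of spray_can, glue_bottle's own z axis and vertical above 0.5 rad).
It also fails if it takes over 67 s, if anything falls off the work surface, if the arm or the gripper's body presses on something with over 40 N, if the wrist force passes 120 N, or if a joint passes its speed limit or range.

## Working session

There is one attempt and no reset: what is moved stays moved. The work goes in short steps, Python scripts to look and compute and a tool call to move; the robot and the scene stay as the last step left them, time stands still between calls to the robot, and variables do not carry over. Pictures are saved under pics/ and viewed, and the job is handed in when it is done.

Besides the shell and the picture viewer there is one more tool, called after "Request:" as name([rows], argument=value, ...), one row to a line, values as JSON. step_arm: Moves the arm, as the interface text tells. Its arguments: {"type":"object","properties":{"targets":{"type":"array"},"grip":{"type":"number"},"grip_force":{"type":"number"}},"required":["targets"]}

```bash
ls; mkdir -p pics; cat > h.py <<'E'
import numpy as np,cv2
from rig import manip
from scipy.spatial.transform import Rotation as R
def rot(q): return R.from_quat([q[1],q[2],q[3],q[0]]).as_matrix()
def snap(n,f):
    p=manip.get_image(n); cv2.imwrite('pics/'+f,p['image'][:,:,::-1]); return p
def proj(p,X):
    T=np.linalg.inv(p['pose']); c=T[:3,:3]@np.array(X)+T[:3,3]
    return np.array([p['fx']*c[0]/c[2]+p['cx'],p['fy']*c[1]/c[2]+p['cy']])
def ray(p,uv,z):
    d=p['pose'][:3,:3]@np.array([(uv[0]-p['cx'])/p['fx'],(uv[1]-p['cy'])/p['fy'],1]); o=p['pose'][:3,3]
    return o+d*(z-o[2])/d[2]
E
python3 - <<'E'
from h import *
s=manip.get_state(); print(s); print(manip.hold_point_z); print(rot(s['ee_rot']).round(3))
for n in ['top','side']:
    p=snap(n,n+'0.png'); print(n,p['pose'].round(3),p['fx'])
    for t in ['station','table_edge','guide','saw_arm','knob','stop_face','stop','batten','batten_front','batten_rear','offcut','tray_middle','spray_can','glue_bottle','tape_roll','screwdriver']:
        try: r=manip.search_frame(p,t); print(t,[(np.round(a['xyz'],4).tolist(),round(a['confidence'],2)) for a in r[:2]])
        except Exception as e: print(t,e)
E
```

```text
pics
{'clock': 0.0, 'qpos': array([ 1.17298682e+00,  2.76597017e-01,  1.50616772e+00,  7.86696534e-06,
        1.36067433e+00, -1.20999695e-01]), 'qd': array([ 1.95629877e-04,  2.39087004e-05,  1.04685327e-03,  3.44715340e-04,
       -1.73669195e-03, -5.08115644e-04]), 'effort': array([ 7.07000381e-04, -4.16780698e+01, -2.45806664e+01,  9.76128763e-05,
        1.09480342e-02,  3.58901116e-05]), 'position': array([0.15693371, 0.55261212, 0.23042477]), 'ee_rot': array([ 0.70017449,  0.09692516,  0.70051464, -0.09818569]), 'contact_force': array([-0.17096162,  0.32686221,  0.33665546]), 'moment': array([-0.01627272,  0.04383647, -0.02836659]), 'width': 0.08534370415261773}
0.0187
[[-0.001  0.273  0.962]
 [-0.002  0.962 -0.273]
 [-1.    -0.002 -0.   ]]
top [[-0.024 -0.991  0.135  0.421]
 [-1.     0.026  0.007  0.005]
 [-0.01  -0.135 -0.991  1.125]
 [ 0.     0.     0.     1.   ]] 569.5513069928525
station [([0.5751, 0.1054, 0.024], 0.83)]
table_edge [([0.5771, 0.0985, 0.0301], 0.97)]
guide [([0.576, 0.1049, 0.0293], 0.62)]
saw_arm [([0.5742, 0.099, 0.0296], 0.59), ([0.5474, 0.1517, 0.0525
[... 938 characters left out ...]
0.0627, 0.0468], 0.46)]
saw_arm [([0.5829, 0.1224, 0.0322], 0.73), ([0.5336, -0.0616, 0.05], 0.46)]
knob [([0.4105, -0.111, 0.0533], 0.5), ([0.601, 0.232, 0.1078], 0.49)]
stop_face [([0.5904, 0.2288, 0.0763], 0.81)]
stop [([0.5887, 0.2338, 0.0769], 0.65)]
batten [([0.5352, -0.0623, 0.0533], 0.71)]
batten_front [([0.5366, -0.059, 0.0454], 0.8)]
batten_rear [([0.5365, -0.0568, 0.048], 0.82)]
offcut [([0.5403, 0.1548, 0.0535], 0.87), ([0.5812, 0.1253, 0.0295], 0.39)]
tray_middle [([0.5812, 0.1255, 0.0315], 0.82)]
spray_can [([0.4158, 0.0251, 0.0908], 0.58)]
glue_bottle [([0.408, -0.1147, 0.0512], 0.69)]
tape_roll [([0.6577, -0.1179, 0.0255], 0.95)]
screwdriver [([0.7257, 0.2469, 0.0243], 0.95)]
```

View pics/top0.png

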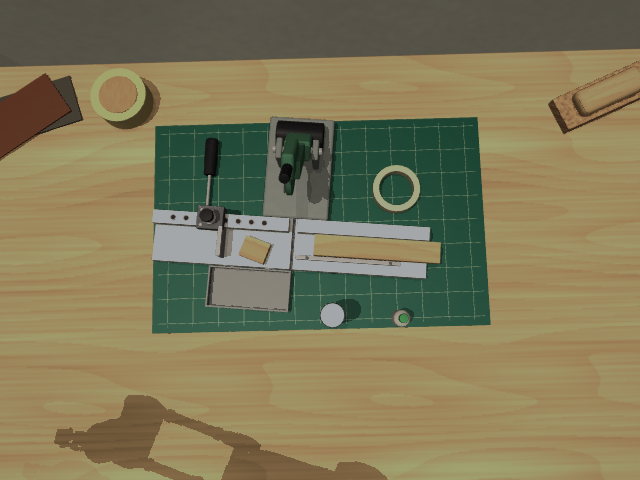

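View pics/side0.png

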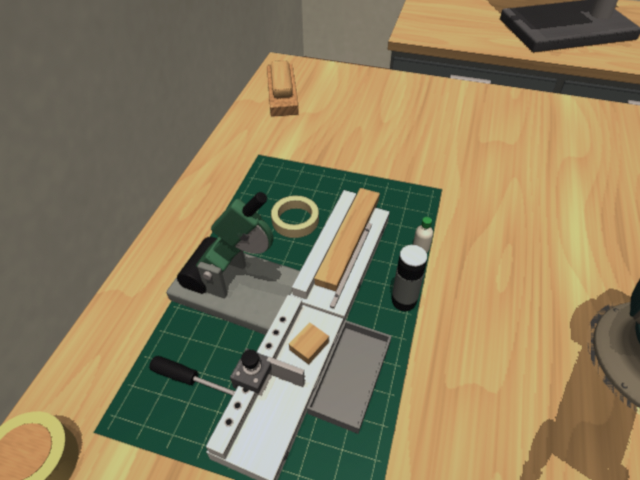

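```bash
python3 - <<'E'
import cv2
a=cv2.imread('pics/top0.png')
cv2.imwrite('pics/topa.png',cv2.resize(a[190:320,145:305],None,fx=5,fy=4.6,interpolation=cv2.INTER_CUBIC)[:598])
cv2.imwrite('pics/topb.png',cv2.resize(a[190:335,285:445],None,fx=5,fy=4,interpolation=cv2.INTER_CUBIC))
b=cv2.imread('pics/side0.png')
cv2.imwrite('pics/sidea.png',cv2.resize(b[280:480,200:400],None,fx=4,fy=3,interpolation=cv2.INTER_CUBIC))
E
```

```text
(no output)
```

View pics/topa.png

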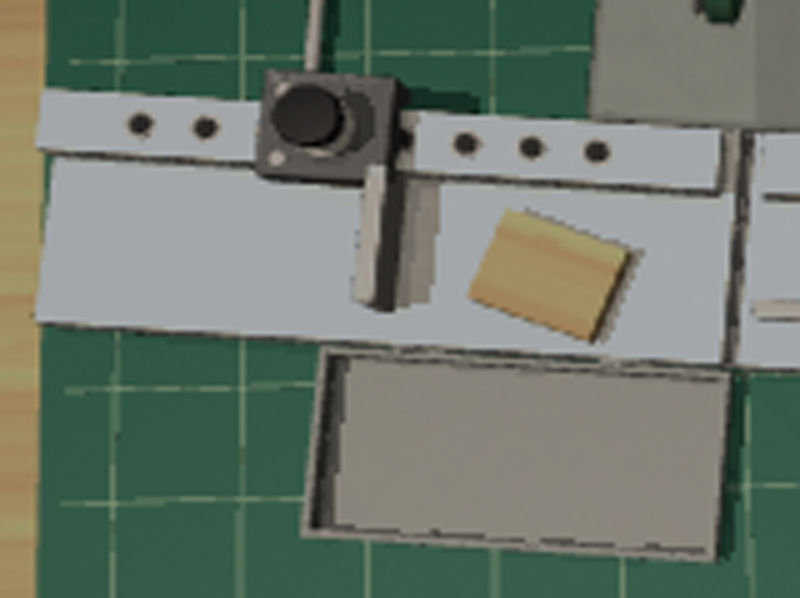

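View pics/topb.png

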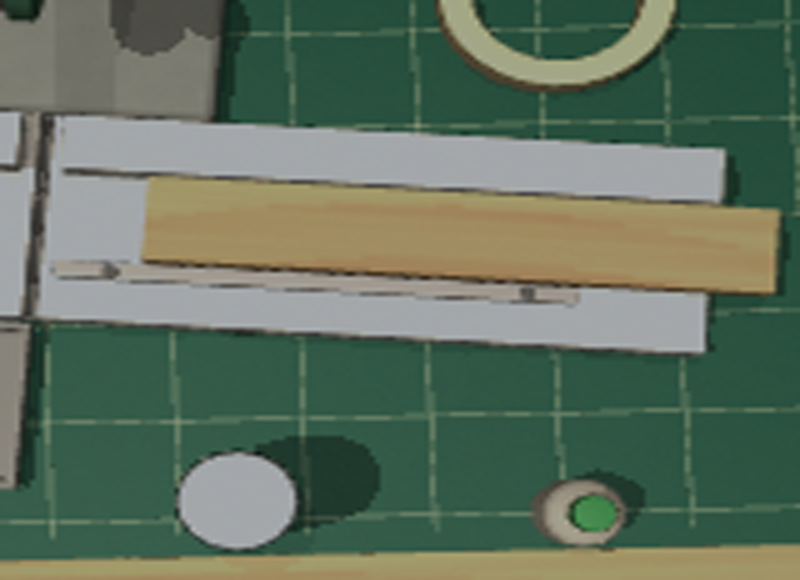

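View pics/sidea.png

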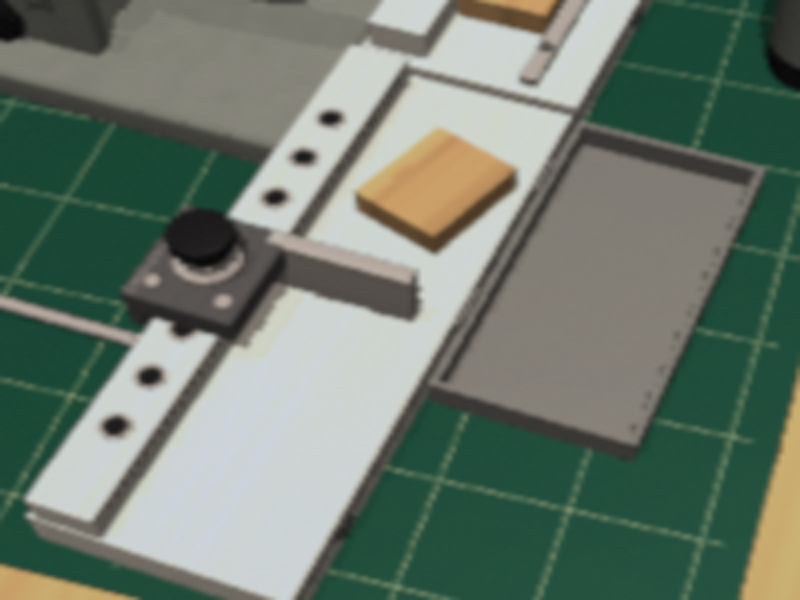

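```bash
cat > st.py <<'E'
from h import *
from scipy.optimize import least_squares
import pickle
ta=lambda u,v:(145+u/5-.4,190+v/4.6-.4)
tb=lambda u,v:(285+u/5-.4,190+v/4-.4)
sa=lambda u,v:(200+u/4-.4,280+v/3-.4)
T=[(ta(38,150),(0,270,55)),(ta(38,323),(-70,270,30)),(tb(703,353),(-70,-260,30)),(ta(42,90),(26,270,55)),(tb(725,150),(26,-260,55)),(tb(720,203),(0,-260,55))]
T+=[(ta(*a),(13,y,55)) for a,y in [((140,124),230),((205,128),205),((465,143),105),((531,147),80),((597,151),55)]]
S=[(sa(*a),(13,y,55)) for a,y in [((115,426),230),((150,376),205),((275,197),105),((304,157),80),((331,118),55)]]+[(sa(100,525),(0,270,55)),(sa(30,500),(26,270,55))]
def W(q,P):
    c,s=np.cos(q[2]),np.sin(q[2]);P=np.array(P)/1000.
    return np.array([q[0]+c*P[0]-s*P[1],q[1]+s*P[0]+c*P[1],P[2]])
if __name__=='__main__':
    pt=manip.get_image('top');ps=manip.get_image('side')
    f=lambda q,L,p:np.concatenate([proj(p,W(q,X))-uv for uv,X in L])
    for nm,g in [('top',lambda q:f(q,T,pt)),('side',lambda q:f(q,S,ps)),('both',lambda q:np.r_[f(q,T,pt),f(q,S,ps)])]:
        r=least_squares(g,[.56,.1,0],loss='soft_l1'); print(nm,r.x.round(4)); print(g(r.x).reshape(-1,2).round(1).tolist())
    q=r.x; np.save('q.npy',q)
    for n,X in dict(knob=(13,155,102),face=(-21,130,40),tray=(-109,80,3)).items(): print(n,W(q,X).round(4))
    for p,nm in((pt,'top'),(ps,'side')):
        for t in('offcut','batten','knob'):
            r=manip.regions_of(p,t)
            if not r: continue
            m=r[0]['region'].astype(np.uint8); ys,xs=np.nonzero(m)
            c=cv2.minAreaRect(np.c_[xs,ys].astype(np.float32)); print(nm,t,r[0]['confidence'],m.sum(),c, xs.mean(),ys.mean())
            if t!='knob' and nm=='top':
                B=[ray(p,b,.05) for b in cv2.boxPoints(c)]
                ss=[R.from_euler('z',-q[2]).apply(b-np.array([q[0],q[1],0])).round(4)[:2].tolist() for b in B]; print(ss, np.mean(ss,0))
        print(nm,'proj knob top',proj(p,W(q,(13,155,108))), 'xy')
E
python3 st.py
```

```text
top [ 0.5733  0.078  -0.092 ]
[[-1.0, -0.2], [-0.8, -0.1], [0.3, 0.2], [-0.3, -0.5], [0.3, -0.4], [0.7, -0.1], [0.1, 0.1], [0.1, 0.1], [0.2, 0.3], [0.1, 0.2], [-0.1, 0.2]]
side [ 0.5762  0.0781 -0.0803]
[[1.2, 0.3], [0.9, 0.3], [0.2, -0.0], [-0.2, -0.2], [-0.3, -0.2], [-0.8, -0.6], [-0.7, 0.3]]
both [ 0.5738  0.0783 -0.0915]
[[-1.1, -0.3], [-1.0, -0.3], [0.2, -0.1], [-0.5, -0.7], [0.1, -0.7], [0.6, -0.4], [-0.0, -0.1], [-0.0, -0.1], [0.1, 0.0], [-0.1, 0.0], [-0.2, -0.0], [1.2, 0.1], [1.1, 0.2], [1.1, 0.1], [0.8, 0.0], [0.8, 0.1], [-1.1, -0.8], [-0.9, -0.1]]
knob [0.6009 0.2314 0.102 ]
face [0.5647 0.2097 0.04  ]
tray [0.4725 0.1679 0.003 ]
top offcut 0.7 2682 ((376.5752258300781, 248.37171936035156), (126.51915740966797, 22.350387573242188), 3.814074993133545) 376.43437733035046 248.52386278896347
[[-0.0431, -0.0422], [-0.0003, -0.042], [-0.0007, -0.2823], [-0.0433, -0.2812]] [-0.02185  -0.161925]
top batten 0.71 2764 ((376.56732177734375, 248.63168334960938), (126.5230941772461, 22.017250061035156), 3.8785247802734375) 376.31874095513746 248.69428364688858
[[-0.0431, -0.0422], [-0.001, -0.042], [-0.0017, -0.2823], [-0.0436, -0.2812]] [-0.02235  -0.161925]
top knob 0.68 137 ((206.0, 214.0), (12.0, 12.0), 90.0) 205.96350364963504 214.54014598540147
top proj knob top [205.45096393 214.3603038 ] xy
side offcut 0.86 1023 ((309.126220703125, 342.5123596191406), (30.25469207763672, 36.09455108642578), 39.28940963745117) 309.0518084066471 342.22873900293257
side batten 0.78 2521 ((347.60003662109375, 238.8000030517578), (25.043960571289062, 110.90896606445312), 26.56505012512207) 346.50733835779454 239.82387941293138
side knob 0.59 280 ((250.50003051757812, 358.0000305175781), (17.677669525146484, 17.677669525146484), 45.0) 250.39285714285714 357.975
side proj knob top [250.37788782 356.46104753] xy
```

```bash
cat > mv.py <<'E'
from st import *
q=np.load('q.npy')
def rel(Xw,yaw=None):
    """shift in tool mm + turn deg to reach world Xw with jaw axis along station angle yaw(deg; 90 = station y)"""
    s=manip.get_state(); M=rot(s['ee_rot']); d=M.T@(np.array(Xw)-s['position'])*1000
    a=np.degrees(np.arctan2(M[1,1],M[0,1])); t=0
    if yaw is not None:
        t=-(yaw+np.degrees(q[2])-a); t=(t+90)%180-90
    return d.round(1),round(t,2)
def stn(X): 
    return R.from_euler('z',-q[2]).apply(np.array(X)-np.array([q[0],q[1],0]))*1000
def st():
    s=manip.get_state(); print('t',s['clock'],'stn',stn(s['position']).round(1),'F',s['contact_force'].round(1),'w',round(s['width'],4),'tilt',rot(s['ee_rot']).round(3)[:,0]); return s
E
python3 - <<'E'
from mv import *
st(); print(rel(W(q,(13,155,200)),90))
class P: pass
p=manip.get_image('top')
for c in [(512,208),(632,248),(593,340),(470,297)]: print(stn(ray(p,ta(*c),.05)).round(1))
for n in('spray_can',):
  print(stn([.4158,.0251,0]),stn([.409,-.115,0]))
# spray can top centre topb (237,500) z .13
print(stn(ray(p,tb(237,500),.13)))
E
```

```text
t 2.1 stn [-458.2  434.9  231.3] F [ 0.1 -0.1  0. ] w 0.0851 tilt [ 0.  0. -1.]
(array([  31.3, -188.2,  514.7]), np.float64(-10.62))
[-12.2  85.7  50. ]
[-25.9  38.6  50. ]
[-64.8  50.3  50. ]
[-50.2  98.5  50. ]
[-152.45234082  -67.38558163    0.        ] [-146.42879144 -207.52111193    0.        ]
[-151.2129006   -86.00992809  130.        ]
```

Request:
step_arm([
  [[31,-188,515],-10.6],
  [[31,-188,515],-10.6],
  [[31,-188,515],-10.6],
  [[31,-188,515],-10.6],
  [[31,-188,515],-10.6],
  [[31,-188,515],-10.6],
  [[31,-188,515],-10.6],
  [[31,-188,515],-10.6],
  [[31,-188,515],-10.6],
  [[31,-188,515],-10.6],
  [[31,-188,515],-10.6],
  [[31,-188,515],-10.6],
  [[31,-188,515],-10.6],
  [[31,-188,515],-10.6],
  [[31,-188,515],-10.6],
  [[31,-188,515],-10.6],
], grip=0)

```text
clock: 3.75
position: [0.6001, 0.2327, 0.2008]
ee_rot: [0.706, 0.032, 0.706, -0.032]
contact_force: [0.3, 0.5, -0.3]
width: 0.0855
```

```bash
python3 - <<'E'
from mv import *
st(); print(rel(W(q,(13,155,86)),90))
E
```

```text
t 3.75 stn [ 12.1 156.2 200.8] F [ 0.3  0.5 -0.3] w 0.0855 tilt [ 0.  0. -1.]
(array([114.8,  -1.2,   0.9]), np.float64(0.09))
```

Request:
step_arm([
  [[40,-1,1],0],
  [[80,-1,1],0],
  [[105,-1,1],0],
  [[115,-1,1],0],
  [[115,-1,1],0],
  [[115,-1,1],0],
])

```text
clock: 4.35
position: [0.6029, 0.2312, 0.0868]
ee_rot: [0.707, 0.033, 0.705, -0.032]
contact_force: [0.6, 0.2, 0.2]
width: 0.0851
```

```bash
python3 - <<'E'
from mv import *
st(); a=snap('top','t1.png')['image']; b=snap('side','s1.png')['image']
cv2.imwrite('pics/c1.png',cv2.resize(np.hstack([a[150:300,140:320],b[280:430,180:360]])[:,:,::-1],None,fx=2.2,fy=2.2,interpolation=cv2.INTER_CUBIC))
E
```

```text
t 4.35 stn [ 15.1 154.9  86.8] F [0.6 0.2 0.2] w 0.0851 tilt [ 0.003  0.001 -1.   ]
```

View pics/c1.png

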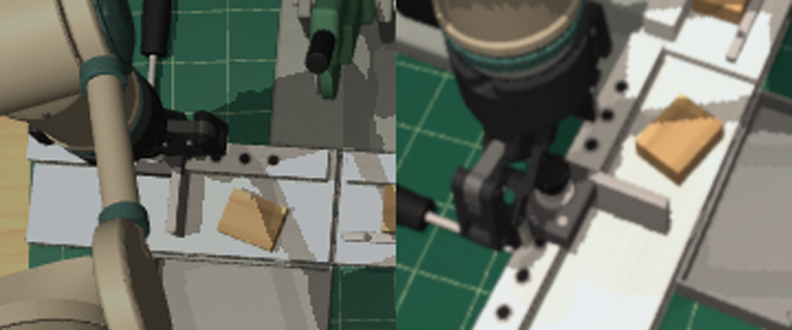

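```bash
python3 - <<'E'
from mv import *
p=manip.get_image('side'); s=manip.get_state(); M=rot(s['ee_rot'])
for d in (-.05,0,.05):
  for z in (0,-.0187,-.04):
    X=s['position']+M[:,1]*d+M[:,0]*z; u=proj(p,X); print(d,z,u.round(),((u-[180,280])*2.2+[396,0]).round())
E
```

```text
-0.05 0 [266. 334.] [586. 118.]
-0.05 -0.0187 [265. 327.] [583. 104.]
-0.05 -0.04 [264. 319.] [580.  86.]
0 0 [251. 363.] [551. 182.]
0 -0.0187 [249. 356.] [548. 168.]
0 -0.04 [247. 349.] [544. 151.]
0.05 0 [234. 394.] [514. 252.]
0.05 -0.0187 [232. 388.] [510. 239.]
0.05 -0.04 [229. 381.] [505. 223.]
```

Request:
step_arm([
  [[0,0,-1],0],
  [[0,0,-2],0],
  [[0,0,-2],0],
  [[0,0,-2],0],
  [[0,0,-2],0],
  [[0,0,-2],0],
  [[0,0,-2],0],
  [[0,0,-2],0],
  [[0,0,-2],0],
  [[0,0,-2],0],
], grip=1, grip_force=50)

```text
clock: 5.5
position: [0.6002, 0.2311, 0.0857]
ee_rot: [0.707, 0.033, 0.706, -0.032]
contact_force: [-1.2, 2.5, 5.6]
width: 0.0232
```

```bash
python3 - <<'E'
from mv import *
st()
E
```

```text
t 5.5 stn [ 12.4 154.6  85.7] F [-1.2  2.5  5.6] w 0.0232 tilt [ 0.001  0.001 -1.   ]
```

Request:
step_arm([
  [[-3,0,0],0],
  [[-6,0,0],0],
  [[-9,0,0],0],
  [[-11,0,0],0],
  [[-11,0,0],0],
  [[-11,0,0],0],
  [[-11,0,0],0],
])

```text
clock: 6.2
position: [0.5999, 0.2301, 0.0959]
ee_rot: [0.706, 0.032, 0.707, -0.033]
contact_force: [2.6, 0.1, -10.0]
width: 0.0229
```

```bash
python3 - <<'E'
from mv import *
st(); b=snap('side','s2.png')['image']
cv2.imwrite('pics/c2.png',cv2.resize(b[300:420,180:340][:,:,::-1],None,fx=5,fy=5,interpolation=cv2.INTER_CUBIC))
E
```

```text
t 6.2 stn [ 12.1 153.5  95.9] F [  2.6   0.1 -10. ] w 0.0229 tilt [-0.001 -0.001 -1.   ]
```

View pics/c2.png

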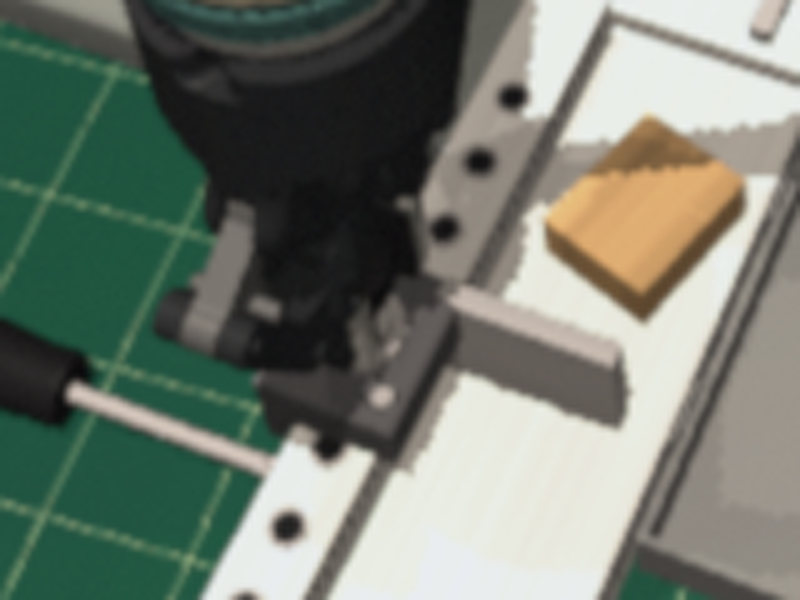

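Request:
step_arm([
  [[-0.5,4,0],0],
  [[-0.5,10,0],0],
  [[-0.5,16,0],0],
  [[-0.5,22,0],0],
  [[-0.5,25,0],0],
  [[-0.5,25,0],0],
  [[-0.5,25,0],0],
  [[-0.5,25,0],0],
  [[-0.5,25,0],0],
])

```text
clock: 7.15
position: [0.6024, 0.2564, 0.097]
ee_rot: [0.706, 0.033, 0.706, -0.032]
contact_force: [1.6, 1.7, -9.2]
width: 0.0229
```

```bash
python3 - <<'E'
from mv import *
st(); b=snap('side','s3.png')['image']
cv2.imwrite('pics/c3.png',cv2.resize(b[300:420,180:340][:,:,::-1],None,fx=5,fy=5,interpolation=cv2.INTER_CUBIC))
E
```

```text
t 7.15 stn [ 12.2 180.   97. ] F [ 1.6  1.7 -9.2] w 0.0229 tilt [ 0.     0.002 -1.   ]
```

View pics/c3.png

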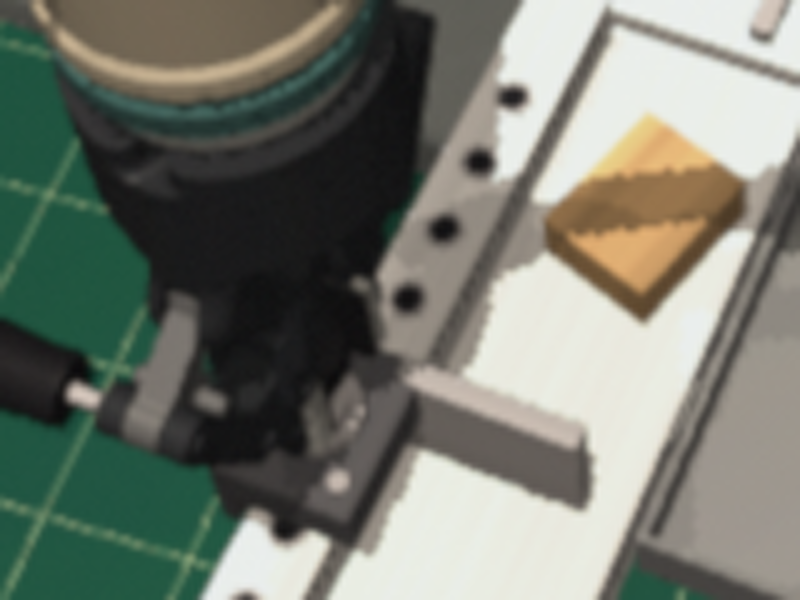

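The stop slid one pitch: the saddle's plate went from about (450,290) to (410,370) in the crop, and a fourth hole now shows at (407,298). Lowering next.

Request:
step_arm([
  [[3,-0.5,0],0],
  [[6,-0.5,0],0],
  [[9,-0.5,0],0],
  [[11,-0.5,0],0],
  [[11,-0.5,0],0],
  [[11,-0.5,0],0],
])

```text
clock: 7.8
position: [0.6024, 0.2557, 0.0859]
ee_rot: [0.706, 0.033, 0.706, -0.032]
contact_force: [0.8, 4.6, -6.2]
width: 0.0228
```

```bash
python3 - <<'E'
from mv import *
st()
E
```

```text
t 7.8 stn [ 12.3 179.3  85.9] F [ 0.8  4.6 -6.2] w 0.0228 tilt [ 0.     0.001 -1.   ]
```

Request:
step_arm([
  [[0,0,0],0],
  [[0,0,0],0],
  [[0,0,0],0],
  [[0,0,0],0],
  [[0,0,0],0],
  [[0,0,0],0],
  [[-50,0,0],0],
  [[-95,0,0],0],
  [[-115,0,0],0],
  [[-115,0,0],0],
], grip=0)

```text
clock: 8.8
position: [0.6046, 0.2557, 0.2053]
ee_rot: [0.709, 0.033, 0.703, -0.031]
contact_force: [0.2, -0.5, -0.8]
width: 0.0854
```

```bash
python3 - <<'E'
from mv import *
st(); p=snap('side','s4.png');b=p['image']
cv2.imwrite('pics/c4.png',cv2.resize(b[300:420,180:340][:,:,::-1],None,fx=5,fy=5,interpolation=cv2.INTER_CUBIC))
for z in(108,120): print(z,proj(p,W(q,(13,180,z))))
E
```

```text
t 8.8 stn [ 14.5 179.5 205.3] F [ 0.2 -0.5 -0.8] w 0.0854 tilt [ 0.008  0.002 -1.   ]
108 [241.85678507 372.19341827]
120 [240.72436404 368.05353199]
```

View pics/c4.png

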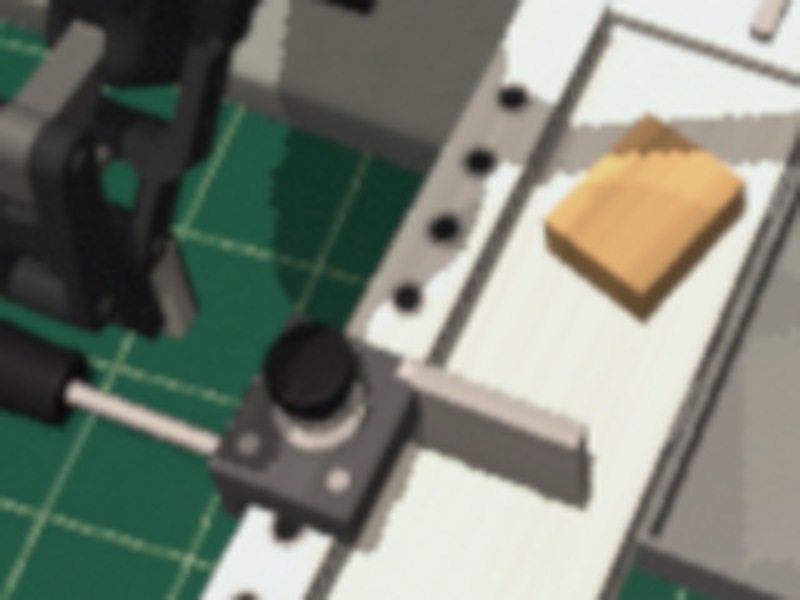

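The knob's top centre is at crop (311,365), i.e. pixel (242,373). That matches the home height (108 mm) in the +25 mm hole. Next is the offcut.

```bash
python3 - <<'E'
from mv import *
p=manip.get_image('top')
for c in [(322,349),(731,372),(717,556),(305,535)]: print(stn(ray(p,ta(*c),.022)).round(1))
cv2.imwrite('pics/c5.png',cv2.resize(p['image'][190:320,145:305][:,:,::-1],None,fx=5,fy=4.6,interpolation=cv2.INTER_CUBIC))
st(); print(rel(W(q,(-38.3,68.3,110)),73.2))
E
```

```text
[-73.5 158.9  22. ]
[-72.7  -0.7  22. ]
[-149.7   -1.1   22. ]
[-151.7  158.    22. ]
t 8.9 stn [ 12.  178.5 200.6] F [-0.2 -0.4 -0.3] w 0.0855 tilt [-0. -0. -1.]
(array([  90.6, -110.2,  -50.2]), np.float64(16.78))
```

View pics/c5.png

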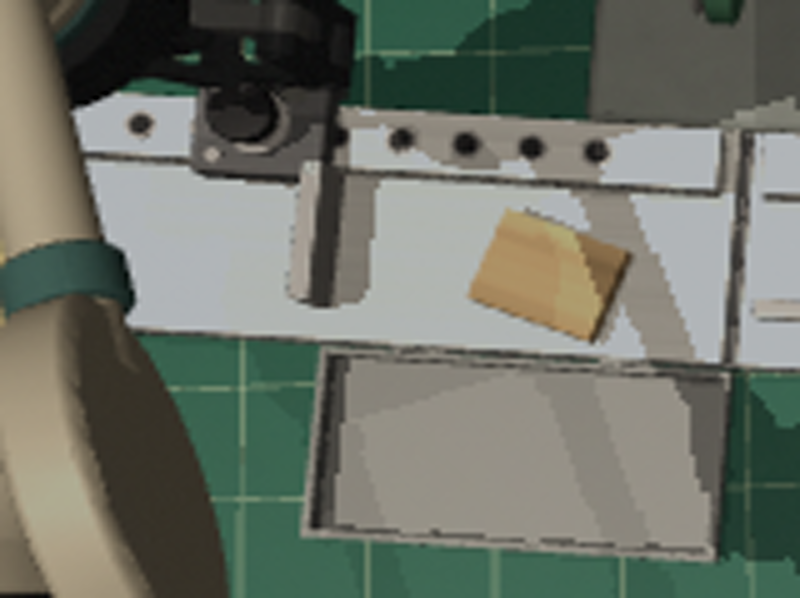

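Request:
step_arm([
  [[0,-40,-18],8],
  [[40,-80,-36],14],
  [[91,-110,-50],16.8],
  [[91,-110,-50],16.8],
  [[91,-110,-50],16.8],
  [[91,-110,-50],16.8],
], grip=0.15)

```text
clock: 9.5
position: [0.5424, 0.1502, 0.1089]
ee_rot: [0.693, 0.135, 0.695, -0.135]
contact_force: [0.7, -0.3, 0.8]
width: 0.0728
```

```bash
python3 - <<'E'
from mv import *
st(); print(rel(W(q,(-38.3,68.3,33)),73.2))
E
```

```text
t 9.5 stn [-37.9  68.8 108.9] F [ 0.7 -0.3  0.8] w 0.0728 tilt [-0.002  0.    -1.   ]
(array([75.9, -0.6, -0.2]), np.float64(-0.05))
```

Request:
step_arm([
  [[40,0,0],0],
  [[65,0,0],0],
  [[75,0,0],0],
  [[75,0,0],0],
  [[75,0,0],0],
])

```text
clock: 10.0
position: [0.5441, 0.1508, 0.036]
ee_rot: [0.695, 0.135, 0.693, -0.135]
contact_force: [1.3, -0.3, 0.2]
width: 0.0726
```

```bash
python3 - <<'E'
from mv import *
st(); b=snap('side','s5.png')['image']
cv2.imwrite('pics/c6.png',cv2.resize(b[270:420,220:420][:,:,::-1],None,fx=4,fy=4,interpolation=cv2.INTER_CUBIC))
E
```

```text
t 10.0 stn [-36.2  69.5  36. ] F [ 1.3 -0.3  0.2] w 0.0726 tilt [ 0.003  0.001 -1.   ]
```

View pics/c6.png

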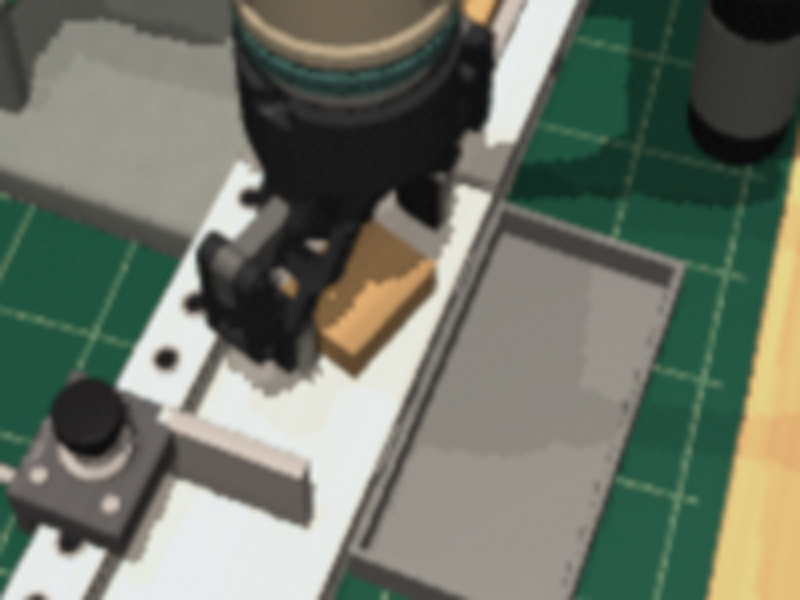

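Request:
step_arm([
  [[1,0,-2],0],
  [[2,0,-2],0],
  [[2,0,-2],0],
  [[2,0,-2],0],
  [[2,0,-2],0],
  [[2,0,-2],0],
  [[2,0,-2],0],
  [[2,0,-2],0],
], grip=1, grip_force=30)

```text
clock: 10.85
position: [0.5412, 0.1512, 0.0345]
ee_rot: [0.695, 0.136, 0.693, -0.135]
contact_force: [-1.2, 0.8, 5.3]
width: 0.0492
```

```bash
python3 - <<'E'
from mv import *
st(); b=snap('side','s6.png')['image']
cv2.imwrite('pics/c7.png',cv2.resize(b[270:420,220:420][:,:,::-1],None,fx=4,fy=4,interpolation=cv2.INTER_CUBIC))
E
```

```text
t 10.85 stn [-39.1  69.7  34.5] F [-1.2  0.8  5.3] w 0.0492 tilt [ 0.002  0.001 -1.   ]
```

View pics/c7.png

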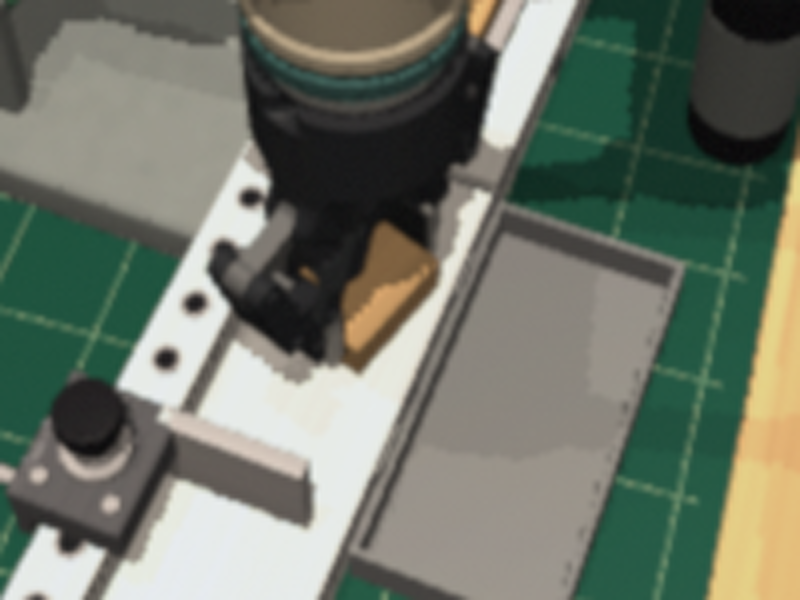

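Gripped at 49 mm: the near pad sits on the offcut's end face at crop (335,350). Lifting.

Request:
step_arm([
  [[-30,0,0],0],
  [[-60,0,0],0],
  [[-60,0,0],0],
  [[-60,0,0],0],
])

```text
clock: 11.3
position: [0.541, 0.1509, 0.0938]
ee_rot: [0.695, 0.136, 0.693, -0.135]
contact_force: [0.2, 0.3, -1.0]
width: 0.049
```

```bash
python3 - <<'E'
from mv import *
st(); print(rel(W(q,(-112,79,94)),90)); print(rel(W(q,(-112,79,14)),90))
b=snap('side','s7.png')['image']
cv2.imwrite('pics/c8.png',cv2.resize(b[270:420,220:420][:,:,::-1],None,fx=4,fy=4,interpolation=cv2.INTER_CUBIC))
E
```

```text
t 11.3 stn [-39.3  69.4  93.8] F [ 0.2  0.3 -1. ] w 0.049 tilt [ 0.002  0.    -1.   ]
(array([ -0.3, -11.8, -72.4]), np.float64(-16.82))
(array([ 79.7, -11.9, -72.6]), np.float64(-16.82))
```

View pics/c8.png

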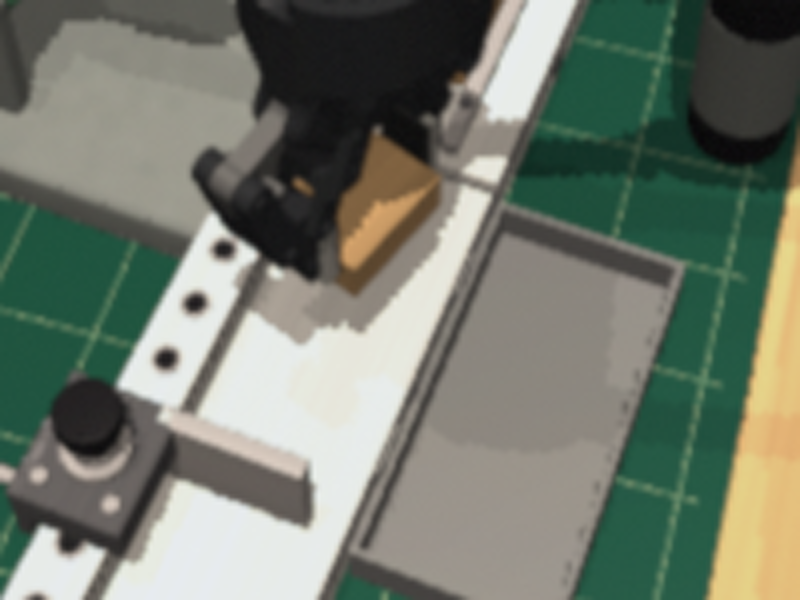

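Request:
step_arm([
  [[0,-6,-36],-8],
  [[0,-12,-72],-16],
  [[0,-12,-72],-16.8],
  [[0,-12,-72],-16.8],
  [[40,-12,-72],-16.8],
  [[70,-12,-72],-16.8],
  [[81,-12,-72],-16.8],
  [[81,-12,-72],-16.8],
  [[81,-12,-72],-16.8],
])

```text
clock: 12.25
position: [0.4707, 0.1668, 0.0122]
ee_rot: [0.707, 0.033, 0.706, -0.033]
contact_force: [-0.2, 0.0, -0.8]
width: 0.0491
```

```bash
python3 - <<'E'
from mv import *
st()
b=snap('side','s8.png')['image']
cv2.imwrite('pics/c9.png',cv2.resize(b[270:420,220:420][:,:,::-1],None,fx=4,fy=4,interpolation=cv2.INTER_CUBIC))
E
```

```text
t 12.25 stn [-110.7   78.8   12.2] F [-0.2  0.  -0.8] w 0.0491 tilt [ 0.001  0.    -1.   ]
```

View pics/c9.png

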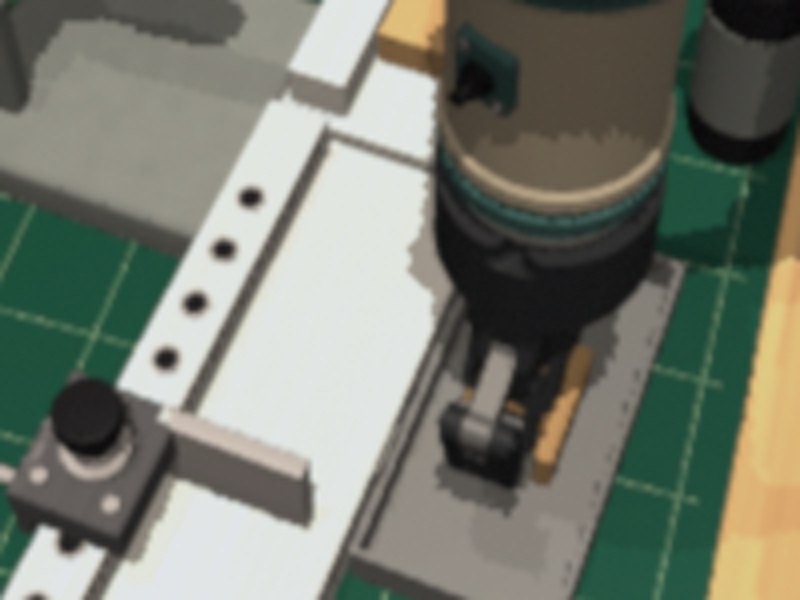

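Request:
step_arm([
  [[0,0,0],0],
  [[0,0,0],0],
  [[0,0,0],0],
  [[0,0,0],0],
  [[-50,0,0],0],
  [[-100,0,0],0],
  [[-150,0,0],0],
  [[-190,0,0],0],
  [[-190,0,0],0],
  [[-190,0,0],0],
], grip=0)

```text
clock: 13.3
position: [0.4696, 0.1669, 0.2027]
ee_rot: [0.707, 0.033, 0.706, -0.032]
contact_force: [-1.0, 0.3, 0.0]
width: 0.0853
```

```bash
python3 - <<'E'
from mv import *
st()
p=snap('side','s9.png'); pt=snap('top','t9.png')
for z in (.1,.2,.25,.3): print(z,stn(ray(pt,(285,180),z)).round(),stn(ray(pt,(291,192),z)).round())
print(stn(ray(pt,tb(778,250),.05)),stn(ray(pt,tb(145,220),.05)))
print(rel(W(q,(-90,80,200)),90),rel(W(q,(-70,-320,200)),90),rel(W(q,(-21,-320,200)),90))
E
```

```text
t 13.3 stn [-111.9   78.7  202.7] F [-1.   0.3  0. ] w 0.0853 tilt [ 0.002  0.001 -1.   ]
0.1 [ 88.  16. 100.] [ 66.   4. 100.]
0.2 [ 65.   6. 200.] [ 45.  -5. 200.]
0.25 [ 54.   1. 250.] [ 35.  -9. 250.]
0.3 [ 42.  -4. 300.] [ 25. -14. 300.]
[ -21.09496234 -282.63542511   50.        ] [-22.59879268 -42.41763926  50.        ]
(array([ 0.3,  1.8, 23.3]), np.float64(-0.02)) (array([   0.6, -398.2,   43.4]), np.float64(-0.02)) (array([   0.5, -398.2,   92.4]), np.float64(-0.02))
```

View pics/s9.png

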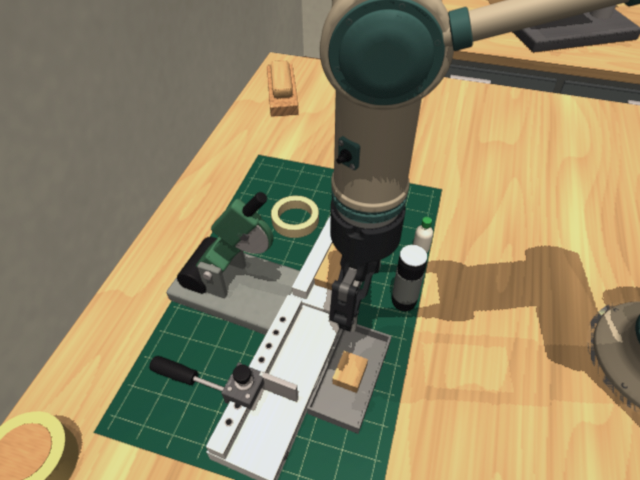

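The offcut lies in the tray at (350,370). The saw head is behind the fence, so I'm travelling in front of it to behind the batten.

Request:
step_arm([
  [[0,-45,23],0],
  [[0,-90,23],0],
  [[0,-135,25],0],
  [[0,-180,30],0],
  [[0,-225,35],0],
  [[0,-270,40],0],
  [[0,-315,43],0],
  [[0,-360,60],0],
  [[0,-398,80],0],
  [[0,-398,92],0],
  [[0,-398,92],0],
  [[0,-398,92],0],
  [[0,-398,92],0],
  [[0,-398,92],0],
], grip=1)

```text
clock: 14.8
position: [0.5239, -0.2366, 0.2018]
ee_rot: [0.706, 0.032, 0.707, -0.032]
contact_force: [-0.6, -0.0, 0.9]
width: -0.0002
```

```bash
python3 - <<'E'
from mv import *
st()
print(rel(W(q,(-21,-320,41)),90))
E
```

```text
t 14.8 stn [ -20.9 -318.1  201.8] F [-0.6 -0.   0.9] w -0.0002 tilt [-0.001  0.001 -1.   ]
(array([160.8,  -2. ,   0. ]), np.float64(0.07))
```

Request:
step_arm([
  [[50,-2,0],0],
  [[100,-2,0],0],
  [[140,-2,0],0],
  [[160,-2,0],0],
  [[160,-2,0],0],
  [[160,-2,0],0],
])

```text
clock: 15.4
position: [0.5247, -0.2397, 0.0425]
ee_rot: [0.707, 0.032, 0.706, -0.032]
contact_force: [-0.1, 0.2, 0.3]
width: -0.0
```

```bash
python3 - <<'E'
from mv import *
st()
b=snap('side','s10.png')['image']; a=snap('top','t10.png')['image']
cv2.imwrite('pics/c10.png',cv2.resize(np.hstack([b[150:310,260:440],a[170:330,290:470]])[:,:,::-1],None,fx=2.2,fy=2.2,interpolation=cv2.INTER_CUBIC))
E
```

```text
t 15.4 stn [ -19.9 -321.1   42.5] F [-0.1  0.2  0.3] w -0.0 tilt [ 0.001 -0.    -1.   ]
```

View pics/c10.png

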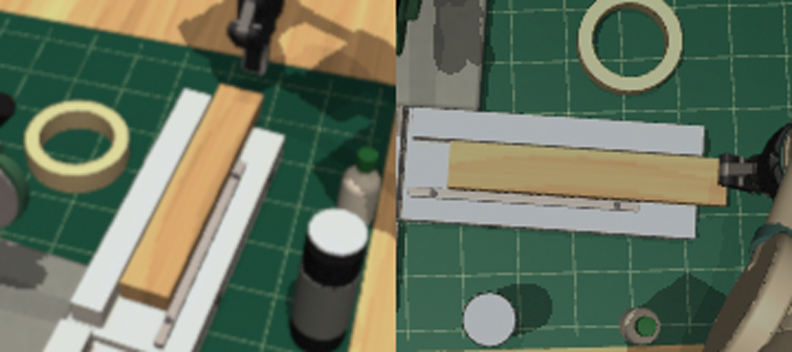

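Request:
step_arm([
  [[1,8,-1],0],
  [[1,16,-1],0],
  [[1,24,-1],0],
  [[1,32,-1],0],
  [[1,42,-1],0],
  [[1,52,-1],0],
  [[1,62,-1],0],
  [[1,72,-1],0],
  [[1,82,-1],0],
  [[1,92,-1],0],
  [[1,102,-1],0],
  [[1,112,-1],0],
  [[1,122,-1],0],
  [[1,130,-1],0],
  [[1,135,-1],0],
  [[1,138,-1],0],
  [[1,140,-1],0],
  [[1,140,-1],0],
])

```text
clock: 17.3
position: [0.5363, -0.0999, 0.041]
ee_rot: [0.707, 0.032, 0.706, -0.032]
contact_force: [-0.3, -2.5, 4.0]
width: 0.0001
```

```bash
python3 - <<'E'
from mv import *
st()
b=snap('side','s11.png')['image']; p=snap('top','t11.png');a=p['image']
cv2.imwrite('pics/c11.png',cv2.resize(np.hstack([b[200:400,240:420],a[170:370,190:370]])[:,:,::-1],None,fx=2.2,fy=2.2,interpolation=cv2.INTER_CUBIC))
r=manip.regions_of(p,'batten')
m=r[0]['region']; ys,xs=np.nonzero(m); c=cv2.minAreaRect(np.c_[xs,ys].astype(np.float32)); print(r[0]['confidence'],c,[stn(ray(p,x,.05)).round(1)[:2] for x in cv2.boxPoints(c)])
E
```

```text
t 17.3 stn [ -21.  -180.8   41. ] F [-0.3 -2.5  4. ] w 0.0001 tilt [ 0. -0. -1.]
0.69 ((193.0, 214.0), (14.0, 14.0), 90.0) [array([ 33.9, 207.5]), array([ 35.6, 180.6]), array([  8.5, 178. ]), array([  6.7, 204.8])]
```

View pics/c11.png

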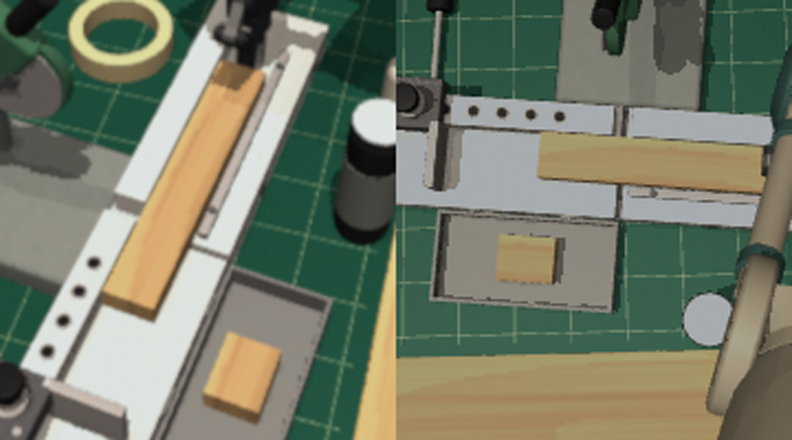

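Request:
step_arm([
  [[0,8,0],0],
  [[0,16,0],0],
  [[0,24,0],0],
  [[0,32,0],0],
  [[0,40,0],0],
  [[0,48,0],0],
  [[0,55,0],0],
  [[0,61,0],0],
  [[0,66,0],0],
  [[0,69,0],0],
  [[0,71,0],0],
  [[0,72,0],0],
  [[0,72,0],0],
])

```text
clock: 18.75
position: [0.5427, -0.0286, 0.0407]
ee_rot: [0.706, 0.033, 0.706, -0.032]
contact_force: [-0.2, -2.2, 2.6]
width: -0.0
```

```bash
python3 - <<'E'
from mv import *
st()
b=snap('side','s12.png')['image']; p=snap('top','t12.png');a=p['image']
cv2.imwrite('pics/c12.png',cv2.resize(np.hstack([b[280:400,220:320],a[200:320,200:300]])[:,:,::-1],None,fx=4,fy=4,interpolation=cv2.INTER_CUBIC))
E
```

```text
t 18.75 stn [ -21.2 -109.3   40.7] F [-0.2 -2.2  2.6] w -0.0 tilt [-0.  0. -1.]
```

View pics/c12.png

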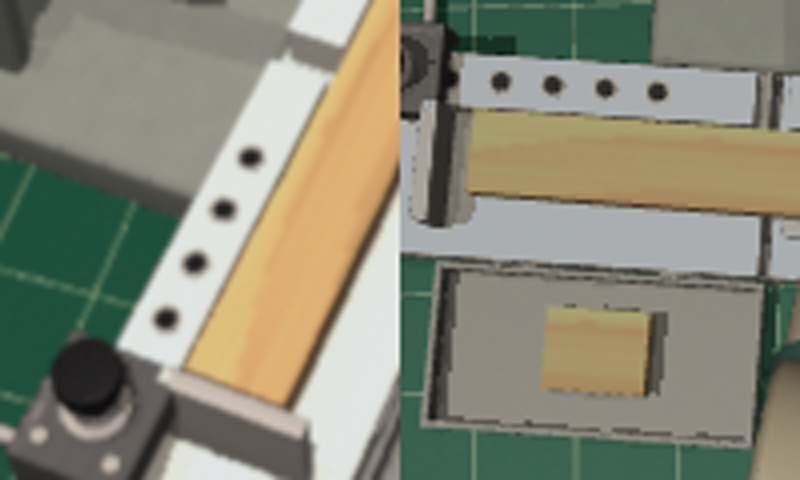

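Request:
step_arm([
  [[0,2,0],0],
  [[0,4,0],0],
  [[0,6,0],0],
  [[0,7,0],0],
  [[0,8,0],0],
  [[0,9,0],0],
  [[0,9,0],0],
])

```text
clock: 19.55
position: [0.5435, -0.0195, 0.0407]
ee_rot: [0.706, 0.033, 0.706, -0.032]
contact_force: [0.1, -1.7, 1.1]
width: 0.0001
```

Request:
step_arm([
  [[0,0.5,0],0],
  [[0,1,0],0],
  [[0,1,0],0],
])

```text
clock: 19.85
position: [0.5436, -0.0187, 0.0407]
ee_rot: [0.706, 0.033, 0.706, -0.032]
contact_force: [0.7, -1.0, 0.0]
width: -0.0
```

Request:
step_arm([
  [[0,0.5,0],0],
  [[0,1,0],0],
  [[0,1,0],0],
])

```text
clock: 20.15
position: [0.5438, -0.0177, 0.0408]
ee_rot: [0.706, 0.032, 0.706, -0.032]
contact_force: [0.0, -0.8, 1.4]
width: 0.0005
```

Request:
step_arm([
  [[0,0.5,0],0],
  [[0,1,0],0],
  [[0,1,0],0],
])

```text
clock: 20.45
position: [0.5439, -0.0171, 0.0408]
ee_rot: [0.706, 0.032, 0.706, -0.032]
contact_force: [-0.3, -2.0, -0.0]
width: 0.0001
```

Request:
step_arm([
  [[0,0.5,0],0],
  [[0,1,0],0],
  [[0,1,0],0],
])

```text
clock: 20.75
position: [0.544, -0.016, 0.0408]
ee_rot: [0.706, 0.032, 0.706, -0.032]
contact_force: [-0.3, -2.9, -0.2]
width: -0.0002
```

```bash
python3 - <<'E'
from mv import *
st()
b=snap('side','s13.png')['image']; p=snap('top','t13.png');a=p['image']
cv2.imwrite('pics/c13.png',cv2.resize(np.hstack([b[310:400,220:300],a[210:300,200:280]])[:,:,::-1],None,fx=5,fy=5,interpolation=cv2.INTER_CUBIC))
E
```

```text
t 20.75 stn [-21.  -96.6  40.8] F [-0.3 -2.9 -0.2] w -0.0002 tilt [ 0. -0. -1.]
```

View pics/c13.png

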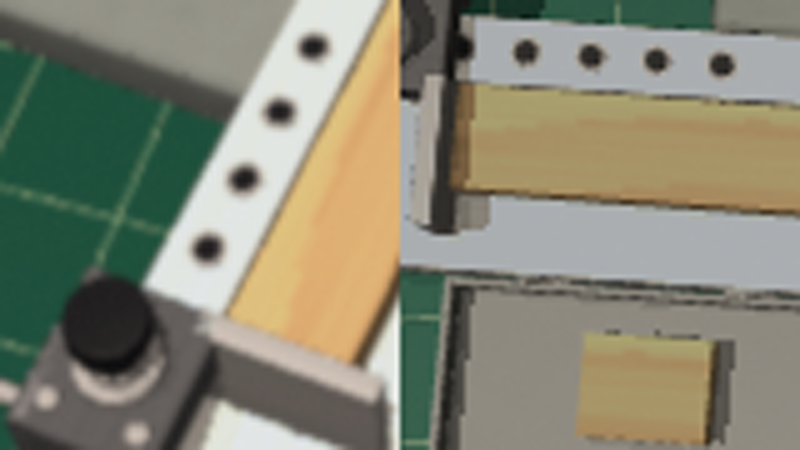

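Request:
step_arm([
  [[0,0.5,0],0],
  [[0,1,0],0],
  [[0,1,0],0],
])

```text
clock: 21.15
position: [0.5441, -0.0155, 0.0408]
ee_rot: [0.706, 0.032, 0.706, -0.033]
contact_force: [-0.3, -5.5, 1.0]
width: -0.0002
```

Request:
step_arm([
  [[0,0.5,0],0],
  [[0,0.5,0],0],
])

```text
clock: 21.35
position: [0.5442, -0.0154, 0.0408]
ee_rot: [0.706, 0.031, 0.706, -0.033]
contact_force: [-0.4, -6.4, -0.3]
width: 0.0001
```

Request:
step_arm([
  [[0,0.5,0],0],
  [[0,0.5,0],0],
])

```text
clock: 21.55
position: [0.5443, -0.0153, 0.0408]
ee_rot: [0.707, 0.031, 0.706, -0.033]
contact_force: [-0.9, -7.8, -0.6]
width: -0.0002
```

Request:
step_arm([
  [[0,0.5,0],0],
  [[0,1,0],0],
  [[0,1.5,0],0],
  [[0,1.5,0],0],
])

```text
clock: 21.95
position: [0.5446, -0.015, 0.0409]
ee_rot: [0.707, 0.03, 0.706, -0.033]
contact_force: [-1.0, -11.7, 0.3]
width: 0.0003
```

```bash
python3 - <<'E'
from mv import *
st()
b=snap('side','s14.png')['image']; p=snap('top','t14.png');a=p['image']
cv2.imwrite('pics/c14.png',cv2.resize(np.hstack([b[310:400,220:300],a[210:300,200:280]])[:,:,::-1],None,fx=5,fy=5,interpolation=cv2.INTER_CUBIC))
E
```

```text
t 21.95 stn [-20.6 -95.6  40.9] F [ -1.  -11.7   0.3] w 0.0003 tilt [ 0.    -0.005 -1.   ]
```

View pics/c14.png

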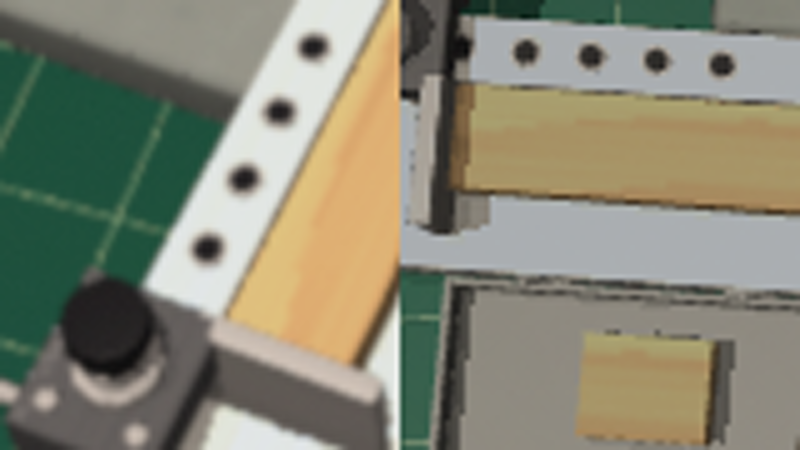

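The batten butts the stop: force rose to 12 N with almost no more travel, and no gap shows at crop (452,135). Backing off.

Request:
step_arm([
  [[0,-2,0],0],
  [[0,-5,0],0],
  [[0,-10,0],0],
  [[0,-30,0],0],
  [[0,-60,0],0],
  [[-40,-80,0],0],
  [[-90,-80,-20],0],
  [[-140,-80,-60],0],
  [[-170,-80,-100],0],
  [[-170,-80,-140],0],
  [[-170,-80,-140],0],
  [[-170,-80,-140],0],
])

```text
clock: 23.25
position: [0.3967, -0.0785, 0.2114]
ee_rot: [0.707, 0.033, 0.706, -0.032]
contact_force: [0.6, 0.6, -0.6]
width: 0.0001
```

```bash
python3 - <<'E'
from mv import *
st()
p=snap('side','s15.png');pt=snap('top','t15.png');a=pt['image'];b=p['image']
print('face proj',proj(pt,W(q,(0,155,50))),proj(pt,W(q,(-40,155,50))),'knob',proj(p,W(q,(13,180,108))))
for t in('batten','offcut','knob'):
  for r in manip.regions_of(pt,t)[:2]:
    ys,xs=np.nonzero(r['region']);c=cv2.minAreaRect(np.c_[xs,ys].astype(np.float32)); print(t,round(r['confidence'],2),[stn(ray(pt,x,.05)).round(1)[:2].tolist() for x in cv2.boxPoints(c)])
for t in('spray_can','glue_bottle','tape_roll','screwdriver'):
  for P in(pt,p): print(t,[np.round(x['xyz'],3).tolist() for x in manip.search_frame(P,t)[:1]])
cv2.imwrite('pics/c15.png',cv2.resize(np.hstack([b[310:410,220:300],a[200:300,200:280]])[:,:,::-1],None,fx=5,fy=5,interpolation=cv2.INTER_CUBIC))
E
```

```text
t 23.25 stn [-162.1 -172.3  211.4] F [ 0.6  0.6 -0.6] w 0.0001 tilt [ 0.002  0.    -1.   ]
face proj [211.50704914 226.14821078] [209.5321541 246.8888531] knob [241.85678507 372.19341827]
batten 0.71 [[-41.7, 153.4], [0.6, 154.3], [-1.8, -82.7], [-43.9, -82.3]]
offcut 0.82 [[-132.8, 100.6], [-91.2, 101.7], [-91.0, 48.3], [-132.5, 47.5]]
knob 0.66 [[-43.7, 156.9], [1.7, 157.9], [0.2, -84.5], [-45.0, -84.3]]
knob 0.58 [[31.9, 207.4], [33.5, 182.4], [12.2, 180.3], [10.6, 205.2]]
spray_can [[0.413, 0.008, 0.128]]
spray_can [[0.416, 0.027, 0.092]]
glue_bottle []
glue_bottle [[0.406, -0.111, 0.054]]
tape_roll [[0.66, -0.125, 0.027]]
tape_roll [[0.657, -0.122, 0.022]]
screwdriver [[0.729, 0.243, 0.024]]
screwdriver [[0.73, 0.248, 0.024]]
```

View pics/c15.png

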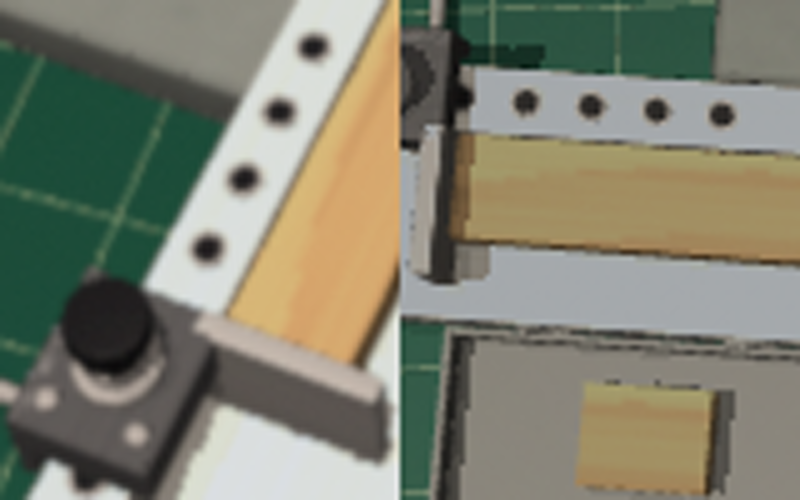

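View pics/t15.png

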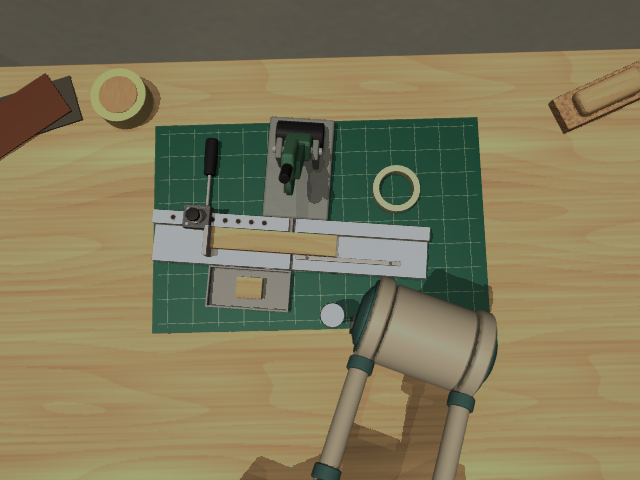

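```bash
python3 - <<'E'
from mv import *
print(manip.sign_off()); st()
E
```

```text
the job is handed in; nothing more can be done
None
the job is handed in; nothing more can be done
```

The saw is set up for the longer piece, and I handed the job in at about 23 s of the 67 s allowed.

- **Length stop:** I pulled the knob about 10–11 mm, moved the stop 25 mm away from the blade and let the pin drop back in. In the last side picture the knob sits within about 1 px of where it should be with the pin home in the next hole.
- **Offcut:** I lifted it off the saw table and released it near the middle of the catch tray. The last top picture shows it lying flat there.
- **Batten:** I pushed it until it met the stop; the force rose to about 12 N with almost no further travel. Afterwards its front end measured about 154 mm from the blade plane, with the stop face at 155 mm, and it lay within about 1° of the fence.
- **Bystanders and arm:** The can, bottle, tape roll and screwdriver all show where they were at the start, within the networks' few millimetres of error. The arm was backed away and the tool force read about zero.

Some network reports were wrong: it confused the batten with the knob and the offcut, and it missed the glue bottle in the last top view (the side view found it). For the station, offcut and stop I used my own pixel fit instead. No check of the result failed.

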